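# Drop a slotted lapping tool home onto its spindle key

## Task

Two wooden-handled brass lapping tools stand in iron spindles on the slate table. One is fully home; the other rides high because the slot in its shaft lies crosswise to the key in the bore. Turn the high one by its handle until its bar lies along the length of its spindle's base plate and it drops fully home, then let go, leaving the other tool and the amber jar as they are.

Things in the scene. Friction and masses are not known exactly. Their poses are not given: they have to be found in the camera images.
- tool: Riding-high tool: wood bar handle 84x24x26 mm (middle 41 mm above origin) on a brass disc 84 mm across, 10 thick; 36 mm shaft 55 mm down into the bore, end slot 14 wide, 18 deep along x. Origin: centre of disc underside; x along bar, z up. About 0.75 kg. At the start the shaft rests on the key, origin 99 mm above the table, and turns freely; home it is at 85, disc on the rim.
- spindle: Fixed iron spindle under that tool: base plate 170x96x12 mm, post 76 mm across, rim 85 mm above table, bore 39 mm, key bar 8 mm wide across the bore, its top 44 mm above table. Origin: centre of underside; x along the plate's long side and the key. The tool drops 14 mm once its x is parallel to this x (either way round) within 12 degrees. A twin spindle holds the other tool.
- spare_tool: The other lapping tool, same shape, size, origin and axes, already home in its own like spindle, at least 190 mm away: its disc lies on the rim, 85 mm above the table. Leave it alone.
- jar: Squat amber glass jar with a dark wooden cap, 72 mm across and 62 mm high, standing on the table beyond the spindles. Origin: centre of its underside. Leave it alone.
Not all that is in view belongs to the job. Leave any black or pink look-alike of the spindle alone.

How it is judged:
By the outcome, as a careful person would: the job done as asked, in the order asked, and still so for the second after the job is handed in, with the robot touching nothing.
It also fails if it takes over 32 s, if anything falls off the work surface, if the arm or the gripper's body presses on something with over 40 N, if the wrist force passes 120 N, or if a joint passes its speed limit or range.

## Robot

A 6-joint arm with a two-finger parallel gripper is mounted at the origin on the work surface. World frame = base frame: x ahead of the robot, y to its left, z up, the work surface at z = 0. Lengths are in m, angles in rad, forces in N, time in s.
With the tool pointing down it reaches from about 0.3 to 0.775 m from the base axis. Payload 14.6 kg.
Tool frame: the origin (TCP) lies midway between the tips of the shut fingers; the grasp point (between the pads) lies 19 mm behind it (ctrl.grip_depth is the z of the grasp point in the tool frame, in m); z points along the fingers, y is the line along which they close (so a half turn about z gives the same grasp; the last joint's range is limited). The gripper opens to 94 mm and grips with 3 to 60 N. Pads are 16 mm wide; open, the fingers measure 119 mm over their backs; the gripper's body (75 mm by 177 mm) begins 78 mm behind the grasp point.
Start: joints at [1.11, 0.3, 1.521, -0, 1.321, -0.067], TCP at [0.211, 0.508, 0.205] pointing down, gripper open.
Joint ranges: [-3.03, 3.03], [-0.79, 2.21], [0.23, 2.52], [-1.04, 4.18], [0, 3.07], [-2.55, 2.55]. Speed limits (rad/s): [2.22, 2.22, 2.57, 3.14, 3.14, 3.14].

## Interface

Orientations are given as [roll, pitch, yaw] about the fixed x, y, z axes, in that order (R = Rz(yaw) Ry(pitch) Rx(roll)).
In Python, from station import ctrl gives the robot as it stands. The module is installed in compiled form; this text tells all that it offers.
- The arm moves only by the tool carry_out, never from a script. Its argument "commands" is a list of rows, each a list of 3 entries, a list of its own where there are three numbers: the closure, from 0 (fully open) to 1 (shut), then the shift along the tool's x, y, z in mm, then the turn, a rotation vector about the tool's x, y, z in rad. In form: [[gripper, [tx, ty, tz], [wx, wy, wz]], ...]. A call has 1 to 10 rows; each row shifts and turns the commanded pose from where the row before left it, along the tool's axes as they then stand; what a row does not reach is not made up. A row lasts 1/8 s, in which the tool goes at most 62.5 mm and 10.7 degrees, less where a joint would pass 70% of its speed; a pose out of reach is approached as far as the arm can. A call with a gripper value outside its range is refused whole. The fingers move at their own pace and stop on an object; "squeeze" is the grip in N (left out, the last holds). Time passes only in rows, so rows that do not move let the fingers close. It gives the time, the measured TCP pose, the force, the opening and the grip force at its end, in the units of the state.
- ctrl.get_obs(): the state, without advancing time (a new reading comes with each control period).
- ctrl.camera(name): name is "scene" or "top" or "wrist"; returns a dict with "img" (420x560x3 uint8, blue, green, red), "camera_matrix" (3x3 intrinsics, pixels), "k1" (the pictures are not rectified: a ray, as slopes to the right and down, at radius r is drawn at 1 + k1 r^2 times it, then the intrinsics apply), "rvec" (rotation vector, rad) and "tvec" (3), from world to camera coordinates, as OpenCV has them. Camera axes: x right, y down, z forward; pixel columns grow to the right and rows downward; lengths in m; the calibration is good to about 2 mm. A picture is of the moment at which its call begins. There is no depth.
- ctrl.hand_in(): hands the job in; it is judged then, once.
Trained networks look in the newest picture that a camera, given by its name, has taken for a name from the list of things; names that differ only in an ending like _2 or _b are one class to them, and where a whole thing is asked for, a point or a joint stands for the part that bears it (a point fixed in the world has none). Each returns a list of dicts, best first, with "score" (0 to 1); they miss things now and then, are a little off and sometimes report something else, mostly with a low value. They report only what shows in the picture. A call takes as long as a camera call. They do not tell look-alikes from the thing itself.
- ctrl.outline_of(thing, camera): "region" (420x560 bool, what is visible of it).
- ctrl.place_of(thing, camera): "at" ([x, y, z] in m, in world coordinates, good to about 4 mm: a listed point, or the origin of a listed thing).
The state is a dict: "time_s": time; "qpos": joint angles; "joint_vel": joint speeds; "tau": joint torques, N m; "ee_pos": TCP position; "eef_rot": TCP orientation; "force": force on the tool from outside, world axes, zero at the start; "moment": the same for the moment, N m; "grip_width": finger opening in m; "grip_force": force on a finger pad.
Only numpy, scipy, OpenCV 4.12 (cv2) and the standard library are available. Lean on these libraries where they do the work, as an engineer would, in place of code of your own. Each camera call takes 0.05 s, during which the arm holds its last target. There are 200 camera calls.

## Working session

There is one attempt and no reset: what is moved stays moved. The work goes in short steps, Python scripts to look and compute and a tool call to move; the robot and the scene stay as the last step left them, time stands still between calls to the robot, and variables do not carry over. Pictures are saved under pics/ and viewed, at most 10 in all, crops included, and the job is handed in when it is done.

Besides the shell and the picture viewer there is one more tool, called after "Request:" as a command line: name --argument value ..., lists and objects as JSON in quotes. carry_out: Moves the arm, as the interface text tells. Its arguments: {"type":"object","properties":{"commands":{"type":"array","items":{"type":"array"}},"squeeze":{"type":"number"}},"required":["commands"]}

```bash
mkdir -p pics; cat > h.py <<'E'
import numpy as np, cv2
from station import ctrl
def cam(n):
    c=ctrl.camera(n); c['R']=cv2.Rodrigues(np.array(c['rvec'],float))[0]; c['t']=np.array(c['tvec'],float).ravel(); return c
def atz(c,uv,z):
    K=np.array(c['camera_matrix']); d=np.array([(uv[0]-K[0,2])/K[0,0],(uv[1]-K[1,2])/K[1,1]]); s=d.copy()
    for _ in range(30): s=d/(1+c['k1']*(s@s))
    r=c['R'].T@np.r_[s,1]; o=-c['R'].T@c['t']; return o+r*(z-o[2])/r[2]
def proj(c,P):
    K=np.array(c['camera_matrix']); p=c['R']@np.array(P)+c['t']; s=p[:2]/p[2]; s=s*(1+c['k1']*(s@s)); return K[[0,1],[0,1]]*s+K[:2,2]
E
python3 - <<'E'
from h import *
a=[]
for n in("scene","top"):
    c=cam(n); a.append(c['img']); print(n,-c['R'].T@c['t'])
    for t in("tool","spindle","jar"):
        for r in ctrl.place_of(t,n): print(t,np.round(r['at'],3),round(r['score'],2),np.round(proj(c,r['at'])))
    cv2.imwrite(f"pics/{n}.png",c['img'])
E
```

```text
scene [ 1.01601862 -0.26612495  0.81319994]
tool [0.482 0.246 0.101] 0.76 [336. 158.]
spindle [0.483 0.248 0.001] 0.73 [333. 184.]
spindle [ 0.236  0.312 -0.002] 0.68 [301. 128.]
spindle [ 0.472  0.05  -0.001] 0.65 [271. 213.]
jar [ 0.812 -0.069 -0.002] 0.75 [309. 344.]
top [0.31634399 0.01048828 1.28393382]
tool [0.481 0.243 0.098] 0.58 [205. 226.]
spindle [0.487 0.245 0.   ] 0.72 [211. 228.]
spindle [0.472 0.049 0.001] 0.67 [277. 233.]
spindle [ 0.235  0.31  -0.   ] 0.56 [186. 315.]
jar [ 0.81  -0.061 -0.001] 0.66 [313. 124.]
```

View pics/scene.png

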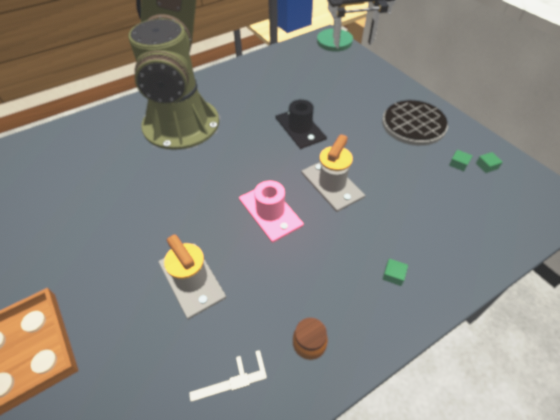

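View pics/top.png

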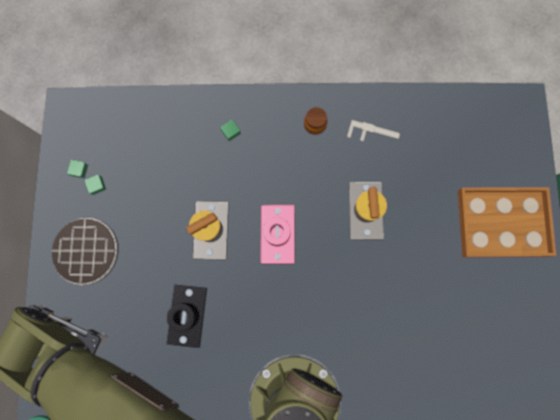

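The high tool is at scene (336,158) and top (205,226), with its bar skewed across a plate that runs nearly up the image. The home one is at top (371,205), and the black and pink look-alikes are at (186,315) and (277,233). Next I measure both angles.

```bash
cat >> h.py <<'E'
def segs(c,ctr,zb,zp,r=0.16):
    """bar (brown, hue 5-14) and plate (grey) contours near ctr, rectified to planes z"""
    hsv=cv2.cvtColor(c['img'],cv2.COLOR_BGR2HSV); out={}
    yy,xx=np.mgrid[:420,:560]; u0=proj(c,[*ctr,0.09])
    near=np.hypot(xx-u0[0],yy-u0[1])<np.hypot(*(proj(c,[ctr[0]+.12,ctr[1],.05])-proj(c,[*ctr,.05])))
    for k,z,m in(("bar",zb,(hsv[...,0]<17)&(hsv[...,1]>110)),("plate",zp,(hsv[...,1]<60)&(hsv[...,2]>95))):
        m=(m&near).astype(np.uint8); cs,_=cv2.findContours(m,cv2.RETR_EXTERNAL,cv2.CHAIN_APPROX_NONE)
        if not cs: continue
        p=max(cs,key=cv2.contourArea)[:,0].astype(float)
        w=np.array([atz(c,q,z)[:2] for q in p],np.float32)
        (cx,cy),(a,b),_=R=cv2.minAreaRect(w*1000); B=cv2.boxPoints(R); e=B[1]-B[0]; f=B[2]-B[1]
        e=e if e@e>f@f else f
        out[k]=(round(cx),round(cy),round(max(a,b)),round(min(a,b)),round(np.degrees(np.arctan2(e[1],e[0]))%180,1))
    return out
E
python3 - <<'E'
from h import *
ims=[]
for n in("top","scene"):
    c=cam(n); print(n,segs(c,(.482,.245),.153,.012))
    u=proj(c,[.482,.245,.09]).astype(int); k=c['img'][u[1]-45:u[1]+45,u[0]-45:u[0]+45]; ims.append(cv2.resize(k,(400,400),interpolation=3))
    print(cv2.cvtColor(c['img'],cv2.COLOR_BGR2HSV)[u[1]-14:u[1]+10:4,u[0]-12:u[0]+28:5].tolist())
cv2.imwrite("pics/c1.png",np.hstack(ims))
o=ctrl.get_obs();print(o['ee_pos'],o['eef_rot'],o['grip_width'],ctrl.grip_depth)
E
```

```text
top {'bar': (480, 243, 83, 23, np.float32(118.7)), 'plate': (496, 261, 245, 238, np.float32(46.4))}
[[[108, 29, 114], [19, 60, 200], [21, 134, 207], [21, 123, 204], [11, 16, 175], [13, 13, 181], [9, 14, 181], [150, 7, 114]], [[19, 113, 181], [22, 156, 211], [22, 154, 208], [15, 156, 162], [14, 154, 152], [17, 13, 181], [12, 14, 180], [113, 10, 103]], [[22, 158, 210], [21, 161, 195], [14, 148, 159], [14, 151, 172], [15, 160, 159], [18, 78, 170], [15, 14, 179], [107, 21, 107]], [[17, 157, 169], [14, 147, 170], [14, 149, 173], [13, 161, 136], [21, 164, 191], [22, 162, 200], [15, 14, 180], [108, 24, 105]], [[15, 149, 173], [14, 152, 164], [15, 168, 117], [22, 157, 206], [22, 156, 206], [22, 162, 201], [15, 14, 147], [106, 27, 105]], [[13, 162, 145], [21, 164, 171], [22, 155, 211], [22, 153, 211], [22, 158, 207], [20, 151, 152], [11, 18, 154], [109, 26, 106]]]
scene {'bar': (492, 236, 96, 26, np.float32(119.8)), 'plate': (412, 308, 337, 234, np.float32(138.5))}
[[[103, 13, 136], [22, 118, 231], [14, 142, 223], [14, 146, 217], [16, 119, 176], [103, 23, 136], [105, 26, 137], [104, 25, 135]], [[26, 131, 245], [25, 142, 244], [15, 145, 225], [13, 146, 201], [26, 139, 246], [23, 121, 236], [104, 24, 136], [104, 24, 136]], [[27, 136, 246], [17, 146, 176], [13, 143, 180], [15, 142, 167], [27, 136, 247], [27, 136, 246], [25, 11, 141], [105, 26, 136]], [[27, 137, 246], [18, 149, 175], [12, 123, 116], [23, 150, 235], [27, 135, 247], [27, 136, 247], [18, 39, 156], [104, 24, 136]], [[23, 147, 237], [27, 136, 246], [26, 141, 245], [27, 137, 246], [27, 137, 246], [26, 139, 246], [100, 12, 133], [104, 24, 136]], [[19, 35, 177], [20, 149, 214], [25, 143, 244], [27, 138, 246], [25, 144, 242], [18, 85, 174], [104, 24, 136], [104, 24, 137]]]
[0.2110337  0.50789904 0.20542618] [-3.14158556e+00 -3.00704411e-05  2.74777911e+00] 0.09400968675086953 -0.0188
```

View pics/c1.png

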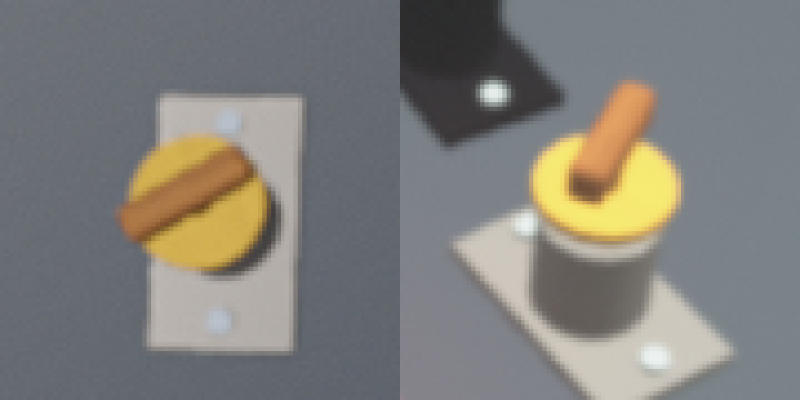

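```bash
python3 - <<'E'
from h import *
c=cam("top"); u=proj(c,[.482,.245,.09]).astype(int)
f=lambda p: np.array(p)*90/400-.5+u-45
P=[atz(c,f(p),.012)[:2] for p in[(160,95),(305,97),(293,352),(148,348)]]
B=[atz(c,f(p),.014)[:2] for p in[(228,122),(217,320)]]
print(np.round(P,3),np.mean(P,0),[np.degrees(np.arctan2(*(a-b)[::-1])) for a,b in((P[0],P[3]),(P[1],P[2]),(B[0],B[1]))],np.mean(B,0))
s=cam("scene")
# triangulate bar centre: colour-mask centroid rays (sees top+side; approx)
bt=segs(c,(.482,.245),.153,.012)['bar']; bs=segs(s,(.482,.245),.153,.012)['bar']
def ray(cc,b): o=-cc['R'].T@cc['t']; p=np.array([b[0]/1e3,b[1]/1e3,.153]); return o,(p-o)/np.linalg.norm(p-o)
(o1,d1),(o2,d2)=ray(c,bt),ray(s,bs)
t=np.linalg.lstsq(np.c_[d1,-d2],o2-o1,rcond=None)[0]; print("tri",o1+d1*t[0],o2+d2*t[1])
yaw=ctrl.get_obs()['eef_rot'][2]; R=np.array([[np.cos(yaw),np.sin(yaw)],[np.sin(yaw),-np.cos(yaw)]])
print("shift tool xy mm",R.T@(np.array([.482,.245])-ctrl.get_obs()['ee_pos'][:2])*1000)
E
```

```text
[[0.568 0.291]
 [0.566 0.194]
 [0.397 0.198]
 [0.399 0.293]] [0.48237225 0.2439901 ] [np.float64(-0.7332393034384773), np.float64(-1.435750034595432), np.float64(-1.5392899179211477)] [0.48308308 0.24620028]
tri [0.48184669 0.24562365 0.14023861] [0.48188649 0.24569096 0.14025821]
shift tool xy mm [-351.08486795 -138.78351624]
```

Request:
carry_out --commands '[[0,[-35,-14,-5],[0,0,0]],[0,[-35,-14,-5],[0,0,0]],[0,[-35,-14,-5],[0,0,0]],[0,[-35,-14,-5],[0,0,0]],[0,[-35,-14,-5],[0,0,0]],[0,[-35,-14,-5],[0,0,0]],[0,[-35,-14,0],[0,0,0]],[0,[-35,-14,0],[0,0,0]],[0,[-35,-14,0],[0,0,0]],[0,[-36,-13,0],[0,0,0]]]'

```text
time_s: 1.85
ee_pos: [0.4826, 0.2439, 0.2356]
eef_rot: [3.141, 0.0, 2.748]
force: [0.6, 0.4, -0.1]
grip_width: 0.0943
grip_force: 0.0
```

Request:
carry_out --commands '[[0,[0,0,0],[0,0,0.168]],[0,[0,0,0],[0,0,0.168]],[0,[0,0,0],[0,0,0.168]],[0,[0,0,0],[0,0,0.168]],[0,[0,0,0],[0,0,0]]]'

```text
time_s: 2.48
ee_pos: [0.4818, 0.2448, 0.2355]
eef_rot: [3.142, 0.0, 2.077]
force: [-0.6, 0.5, -1.1]
grip_width: 0.0943
grip_force: 0.0
```

```bash
python3 - <<'E'
from h import *
c=cam("wrist"); cv2.imwrite("pics/w1.png",c['img'])
o=ctrl.get_obs(); print(o['time_s'],o['ee_pos'],o['eef_rot'],o['qpos'],o['force'])
print(segs(c,(.482,.245),.153,.012), proj(c,[.482,.245,.153]))
for a in (0,119):
  d=np.array([np.cos(np.radians(a)),np.sin(np.radians(a)),0])*.042
  print(proj(c,[.482,.245,.153]+d),proj(c,[.482,.245,.153]-d))
E
```

```text
2.525 [0.4818255  0.24484233 0.23546325] [3.14155781e+00 3.13214064e-05 2.07948618e+00] [ 4.02393378e-01  2.56705741e-01  1.50576585e+00 -2.79595689e-05
  1.37908308e+00 -1.06291149e-01] [ 1.00522978 -0.23798352  0.79277412]
{'bar': (483, 247, 83, 23, np.float32(119.6)), 'plate': (497, 225, 257, 247, np.float32(178.4))} [280.473342  216.4956458]
[320.44536029 237.63942346] [238.82629417 194.47108702]
[280.41210653 169.99361395] [280.52897638 259.21598526]
```

View pics/w1.png

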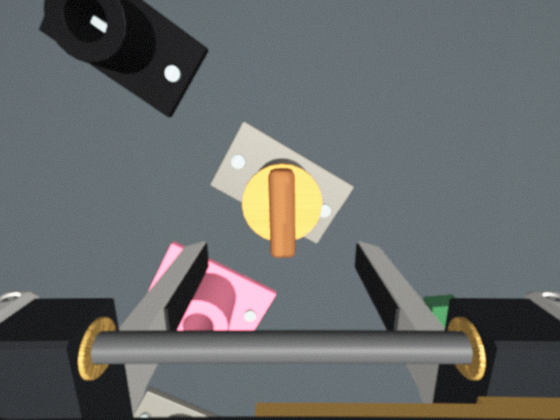

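Bar spans (282,170)–(283,257), aligned with the fingers' gap; the plate's corners are at (243,122), (353,187), (317,243), (211,185). Descending and gripping, then computing the plate angle from this view.

Request:
carry_out --commands '[[0,[1,0,25],[0,0,0]],[0,[1,0,25],[0,0,0]],[0,[0,0,25],[0,0,0]],[0,[0,0,22],[0,0,0]],[0,[0,0,15],[0,0,0]],[0,[0,0,0],[0,0,0]],[0.9,[0,0,0],[0,0,0]],[0.9,[0,0,0],[0,0,0]],[0.9,[0,0,0],[0,0,0]],[0.9,[0,0,0],[0,0,0]]]' --squeeze 15

```text
time_s: 3.78
ee_pos: [0.4809, 0.2466, 0.1237]
eef_rot: [3.141, 0.0, 2.076]
force: [-0.0, 0.5, -0.2]
grip_width: 0.0573
grip_force: 0.0
```

```bash
python3 - <<'E'
from h import *
import types
o=ctrl.get_obs(); c=cam("wrist")
# same camera orientation as before; camera was 112 mm higher (+~1 mm)
d=np.array([0.4818,0.2448,0.2355])-np.array(o['ee_pos']); o0=-c['R'].T@c['t']+d; c['t']=-c['R']@o0
P=[atz(c,p,.012)[:2] for p in((243,122),(353,187),(317,243),(211,185))]
A=lambda a,b: np.degrees(np.arctan2(*(a-b)[::-1]))
print(np.round(P,3),np.mean(P,0),A(P[1],P[0]),A(P[2],P[3]))
B=[atz(c,p,.014)[:2] for p in((238,162),(325,211))];print(A(B[1],B[0]))
print(o['time_s'],o['ee_pos'],o['eef_rot'],o['force'],o['moment'],o['grip_width'],o['grip_force'])
E
```

```text
[[0.4   0.294]
 [0.568 0.29 ]
 [0.567 0.197]
 [0.4   0.2  ]] [0.48386439 0.24526471] -1.1255599316464764 -1.0477016191342714
-0.8882880822340146
3.775 [0.4809266  0.24662915 0.12366467] [3.14127522e+00 1.26658797e-05 2.07587392e+00] [-0.02129107  0.54802167 -0.24391216] [-0.03873641  0.04604415  0.01602328] 0.057312303157557615 0.0
```

Request:
carry_out --commands '[[0.9,[-2,0.5,0],[0,0,0]],[0.9,[0,0,0],[0,0,0]],[0.9,[0,0,0],[0,0,0]],[0.9,[0,0,0],[0,0,0]],[0.9,[0,0,0],[0,0,0]],[0.9,[0,0,0],[0,0,0]]]'

```text
time_s: 4.58
ee_pos: [0.4823, 0.2451, 0.1234]
eef_rot: [-3.142, 0.0, 2.076]
force: [-0.4, -0.4, -0.1]
grip_width: 0.0247
grip_force: 14.9
```

Request:
carry_out --commands '[[0.9,[0,0,0],[0,0,-0.13]],[0.9,[0,0,0],[0,0,-0.13]],[0.9,[0,0,0],[0,0,-0.13]],[0.9,[0,0,0],[0,0,-0.13]],[0.9,[0,0,0],[0,0,-0.13]],[0.9,[0,0,0],[0,0,-0.13]],[0.9,[0,0,0],[0,0,-0.13]],[0.9,[0,0,0],[0,0,-0.135]],[0.9,[0,0,0],[0,0,0]],[0.9,[0,0,0],[0,0,0]]]'

```text
time_s: 5.82
ee_pos: [0.482, 0.245, 0.1231]
eef_rot: [-3.141, -0.001, 3.118]
force: [-0.3, 0.0, -7.6]
grip_width: 0.0239
grip_force: 14.9
```

The wrist now carries the tool's 7.6 N weight, so the slot has cleared the key. I'll lower it.

Request:
carry_out --commands '[[0.9,[0,0,3],[0,0,0]],[0.9,[0,0,3],[0,0,0]],[0.9,[0,0,3],[0,0,0]],[0.9,[0,0,2],[0,0,0]],[0.9,[0,0,2],[0,0,0]],[0.9,[0,0,0],[0,0,0]]]'

```text
time_s: 6.58
ee_pos: [0.4822, 0.2451, 0.1103]
eef_rot: [-3.142, -0.0, 3.121]
force: [0.1, -0.5, -5.7]
grip_width: 0.0239
grip_force: 14.9
```

Still mostly hanging after 13 mm, and nothing is jamming. Another 1.5 mm.

Request:
carry_out --commands '[[0.9,[0,0,1],[0,0,0]],[0.9,[0,0,0.5],[0,0,0]],[0.9,[0,0,0],[0,0,0]]]'

```text
time_s: 6.95
ee_pos: [0.4824, 0.2452, 0.1095]
eef_rot: [3.141, 0.001, 3.121]
force: [-4.1, -1.4, 2.1]
grip_width: 0.0242
grip_force: 14.9
```

Contact. Opening the gripper and withdrawing upward.

Request:
carry_out --commands '[[0.6,[0,0,0],[0,0,0]],[0.4,[0,0,0],[0,0,0]],[0.2,[0,0,0],[0,0,0]],[0,[0,0,0],[0,0,0]],[0,[0,0,0],[0,0,0]],[0,[0,0,0],[0,0,0]],[0,[0,0,0],[0,0,0]],[0,[0,0,0],[0,0,0]]]'

```text
time_s: 7.95
ee_pos: [0.4823, 0.2451, 0.109]
eef_rot: [3.142, 0.0, 3.121]
force: [0.6, -0.2, -0.0]
grip_width: 0.0939
grip_force: 0.0
```

Request:
carry_out --commands '[[0,[0,0,-15],[0,0,0]],[0,[0,0,-25],[0,0,0]],[0,[0,0,-30],[0,0,0]],[0,[0,0,-30],[0,0,0]],[0,[0,0,-30],[0,0,0]],[0,[0,0,0],[0,0,0]]]'

```text
time_s: 8.7
ee_pos: [0.483, 0.2454, 0.242]
eef_rot: [3.14, 0.004, 3.121]
force: [-0.2, 0.1, -0.6]
grip_width: 0.0941
grip_force: 0.0
```

```bash
python3 - <<'E'
from h import *
w=cam("wrist"); print(segs(w,(.482,.245),.139,.012))
s=cam("scene"); print(segs(s,(.482,.245),.139,.012)); t=cam("top")
for n in("scene","wrist"):
  for r in ctrl.place_of("tool",n): print(n,np.round(r['at'],3),round(r['score'],2))
u=proj(s,[.482,.245,.09]).astype(int); k=cv2.resize(s['img'][u[1]-45:u[1]+45,u[0]-45:u[0]+45],(400,420),interpolation=3)
cv2.imwrite("pics/f.png",np.hstack([w['img'][:,80:480],k]))
cv2.imwrite("pics/f_top.png",t['img'])
E
```

```text
{'bar': (482, 246, 82, 22, np.float32(179.4)), 'plate': (511, 244, 246, 240, np.float32(178.8))}
{'bar': (492, 234, 90, 34, np.float32(179.6)), 'plate': (412, 308, 337, 234, np.float32(138.5))}
scene [0.479 0.246 0.084] 0.96
wrist [0.483 0.246 0.088] 0.93
```

View pics/f.png

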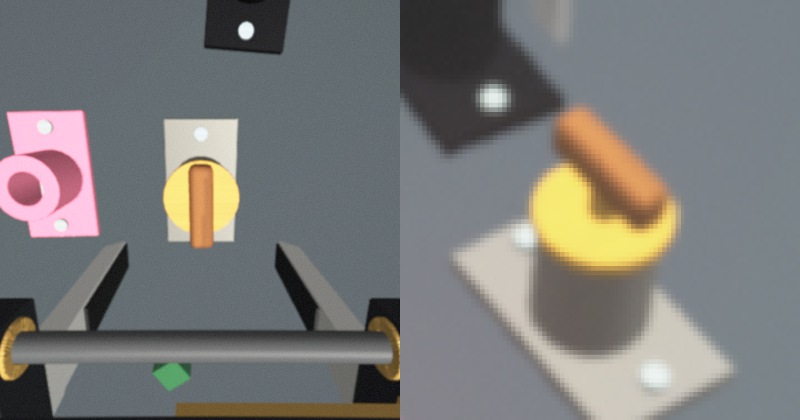

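The bar, wrist view (201,165)–(202,247), now lies along the plate at 179.4°. The disc sits on the rim with no gap, measured at 84–88 mm, and the gripper is clear. Handing in.

```bash
python3 -c "
from station import ctrl
print(ctrl.hand_in())"
```

```text
the job is handed in; nothing more can be done
None
```

The high tool is turned so its bar lies along the base plate, dropped fully home and let go; the arm never went near the other tool or the jar, and the job is handed in.

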